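# Tip the roasted walnuts through the funnel into the jar

## Robot

A 7-joint arm with a two-finger parallel gripper is mounted at the origin on the work surface. World frame = base frame: x ahead of the robot, y to its left, z up, the work surface at z = 0. Lengths are in m, angles in rad, forces in N, time in s.
With the tool pointing down it reaches from about 0.4 to 0.85 m from the base axis. Payload 10.4 kg.
Tool frame: the origin (TCP) lies at the very end of the fingers, on their centre line; the grasp point (between the pads) lies 19 mm behind it (manip.grip_point_offset is the distance from the TCP to the grasp point, in m); z points along the fingers, y is the line along which they close (so a half turn about z gives the same grasp; the last joint's range is limited). The gripper opens to 85 mm and grips with 20 to 120 N. Pads are 22 mm wide; open, the fingers measure 114 mm over their backs; the gripper's body (76 mm by 85 mm) begins 54 mm behind the grasp point. The pads swing forward as they close: fully open they stand 13 mm farther back than shut.
Start: joints at [1.31, 0.332, -0.065, 1.46, 0.022, 1.35, -0.088], TCP at [0.147, -0.607, 0.231] pointing down, gripper open.
Joint ranges: [-2.6, 2.6], [-0.5, 2.12], [-1.47, 1.34], [0.16, 2.42], [-1.27, 4.41], [0.06, 2.06], [-2.6, 2.6]. Speed limits (rad/s): [2.22, 2.22, 2.79, 2.79, 3.14, 3.14, 3.14].

## Interface

Orientations are given as a unit quaternion [x, y, z, w].
In Python, from workcell import manip gives the robot as it stands. The module is installed in compiled form; this text tells all that it offers.
- The arm moves only by the tool step_arm, never from a script. Its argument "moves" is a list of rows, each a list of 7 numbers: the closure, from 0 (fully open) to 1 (shut), then the shift along the world's x, y, z in mm, then the turn, a rotation vector about the world's x, y, z in rad. In form: [[grip, tx, ty, tz, ax, ay, az], ...]. A call has 1 to 10 rows; each row is the pose to reach, as a shift and turn from the pose commanded when the call began; what a row does not reach only later rows make up. A row lasts 1/10 s, in which the tool goes at most 50 mm and 8.59 degrees, less where a joint would pass 70% of its speed; a pose out of reach is approached as far as the arm can. A call with a gripper value outside its range is refused whole. The fingers move at their own pace and stop on an object; "grip_force" is the grip in N (left out, the last holds). Time passes only in rows, so rows that repeat a pose let the fingers close. It gives the time, the measured TCP pose, the force, the opening and the grip force at its end, in the units of the state.
- manip.get_obs(): the state, without advancing time (a new reading comes with each control period).
- manip.camera(name): name is "scene" or "top" or "wrist"; returns a dict with "image" (384x512x3 uint8, blue, green, red), "K" (3x3 intrinsics, pixels), "rvec" (rotation vector, rad) and "tvec" (3), from world to camera coordinates, as OpenCV has them; the wrist camera has in their place "mount" (4x4, takes a point from camera to tool coordinates, whose origin is the TCP and whose axes are the flange's). Camera axes: x right, y down, z forward; pixel columns grow to the right and rows downward; lengths in m; the calibration is good to about 2 mm. A picture is of the moment at which its call begins: read the wrist's pose just before it. There is no depth.
- manip.hand_in(): hands the job in; it is judged then, once.
The state is a dict: "clock": time; "joint_pos": joint angles; "joint_velocities": joint speeds; "tau": joint torques, N m; "position": TCP position; "ee_rot": TCP orientation; "ft_force": force on the tool from outside, world axes, zero at the start; "torque": the same for the moment, N m; "grip_width": opening from 0.0 (shut) to 1.0 (fully open); "grasp_force": force on a finger pad.
Only numpy, scipy, OpenCV 4.12 (cv2) and the standard library are available. Lean on these libraries where they do the work, as an engineer would, in place of code of your own. Each camera call takes 0.05 s, during which the arm holds its last target. There are 200 camera calls.

## Task

Slide the paddle board, with the funnel jar standing on it, along the table until the funnel is under the roaster's spout, then push the lever over to tip the pan steadily so that all five walnuts run through the funnel down into the jar. Then put the pan back level, and leave the jar upright on its board with none of the other things on the table disturbed.

Things in the scene. Friction and masses are not known exactly. Their poses are not given: they have to be found in the camera images.
- roaster: White table-top nut roaster, fixed: box 180 x 180 x 150 mm high with two dials on the side facing the robot, spanning x -90..90, y -45..135 mm of its frame; origin on the table. On top a dark pan, hinged between two steel plates (x +-58, y -80..20, up to z 200 mm); hinge axis along the roaster's x through y -60, z 184 mm; spout towards the roaster's -y
- pan (a joint): tip angle of the roaster's pan: 0 level, 1.0 rad at the stop with the spout down and the rear up. The hinge is stiff: the pan stays where it is left (up to 8 N on the ball moves it either way). The nuts run out between about 0.3 and 1.0 rad
- knob (a point): centre of the 30 mm black ball on the pan's tipping lever (12 mm rod, ball 110 mm from the hinge axis), beside the pan on the robot's side (roaster x -94 mm). Pan level: leans 0.5 rad away from the spout, ball 280 mm above the table. Pushed about 105 mm towards the spout (roaster -y) it leans 0.5 rad the other way, pan at 1.0 rad. Free space before and behind the ball
- lip (a point): middle of the pan's spout lip (95 mm wide), 43 mm from the hinge; 179 mm above the table when level, about 145 mm when fully tipped
- drop (a point): point on the table, fixed to the roaster at y = -127 mm of its frame, over which the nuts come down when the pan is tipped steadily; the jar's axis belongs here (within about 20 mm)
- board: dark wooden paddle board flat on the table, 14 mm thick: a disc of 132 mm diameter with a 28 mm wide handle along the board's -x to 200 mm from the disc's centre. Origin under the disc's centre. A rim 7 mm high, 86 mm inside diameter, on the disc keeps the jar's foot in place. About 0.5 kg
- grip (a point): point on top of the board's handle, 155 mm from the disc's centre, 14 mm above the table; the handle runs along the board's x axis, so fingers close along the board's y
- jar: narrow clear jar, 80 mm outside and 72 mm inside diameter, 74 mm high, floor 6 mm, with a wide steel funnel fixed on top (throat 58 mm inside, mouth 132 mm across, 114 mm above the foot), standing loose inside the board's rim; top 128 mm above the table. Origin under the centre of its foot, z up. About 0.4 kg
- mouth (a point): centre of the funnel's mouth, 114 mm above the jar's foot
- nut0: one of five walnuts in the roaster's pan, 26 mm thick and 32 mm long, 15 g; origin at its centre
- nut1: one of five walnuts in the roaster's pan, 26 mm thick and 32 mm long, 15 g; origin at its centre
- nut2: one of five walnuts in the roaster's pan, 26 mm thick and 32 mm long, 15 g; origin at its centre
- nut3: one of five walnuts in the roaster's pan, 26 mm thick and 32 mm long, 15 g; origin at its centre
- nut4: one of five walnuts in the roaster's pan, 26 mm thick and 32 mm long, 15 g; origin at its centre
- spatula: Bystander: plain wooden spatula 270 mm long, lying flat at the robot's left; x along its length
- spoon: Bystander: steel spoon 180 mm long, lying flat; x along its length
- spice_a: Bystander: amber spice jar with a green cap, 70 mm across and 130 mm high; origin at the centre of its underside
- spice_b: Bystander: clear spice jar with a green cap, 60 mm across and 110 mm high; origin at the centre of its underside
- bowl: Bystander: terracotta bowl, 140 mm across and 60 mm high; origin at the centre of its underside
- oil: Bystander: yellow oil bottle, 64 mm across and 190 mm high; origin at the centre of its underside
Not all that is in view belongs to the job. What is shaped like the jar but blue or yellow is not meant.

How it is judged:
By the outcome, as a careful person would: the job done as asked, in the order asked, and still so for the second after the job is handed in, with the robot touching nothing.
It also fails if it takes over 64 s, if anything falls off the work surface, if the arm or the gripper's body presses on something with over 40 N, if the wrist force passes 120 N, or if a joint passes its speed limit or range.

## Working session

There is one attempt and no reset: what is moved stays moved. The work goes in short steps, Python scripts to look and compute and a tool call to move; the robot and the scene stay as the last step left them, time stands still between calls to the robot, and variables do not carry over. Pictures are saved under pics/ and viewed, at most 10 in all, crops included, and the job is handed in when it is done.

Besides the shell and the picture viewer there is one more tool, called after "Request:" by a JSON object that holds its "fn" and its "kwargs", one argument or row to a line. step_arm: Moves the arm, as the interface text tells. Its arguments: {"type":"object","properties":{"moves":{"type":"array","items":{"type":"array","items":{"type":"number"}}},"grip_force":{"type":"number"}},"required":["moves"]}

```bash
mkdir -p pics
python3 - <<'E'
from workcell import manip
import cv2,numpy as np,json
for n in ("scene","top"):
    c=manip.camera(n); cv2.imwrite(f"pics/{n}0.png",c["image"])
    np.savez(n+".npz",**{k:np.array(v) for k,v in c.items()})
    R=cv2.Rodrigues(np.array(c["rvec"]))[0]; print(n,c["K"][0],(-R.T@np.array(c["tvec"]).ravel()).round(3))
o=manip.get_obs();print(o["clock"],o["position"],o["ee_rot"],manip.grip_point_offset)
a=np.hstack([cv2.imread("pics/scene0.png"),cv2.imread("pics/top0.png")]);
E
```

```text
scene [389.79182425   0.         257.9877658 ] [ 1.471 -0.613  1.018]
top [374.49583591   0.         255.84999004] [0.374 0.022 1.251]
0.1 [ 0.14712928 -0.60708398  0.23059252] [ 9.92940539e-01  1.18611375e-01 -1.14686515e-04 -6.44475497e-04] 0.0187
```

View pics/scene0.png

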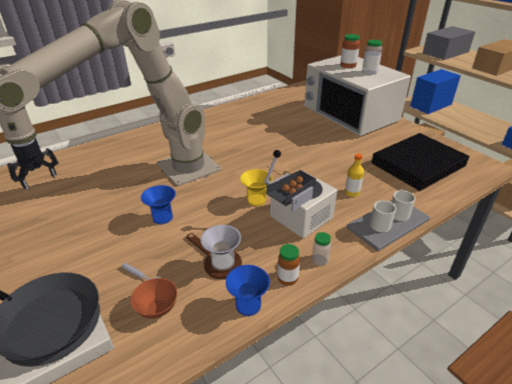

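View pics/top0.png

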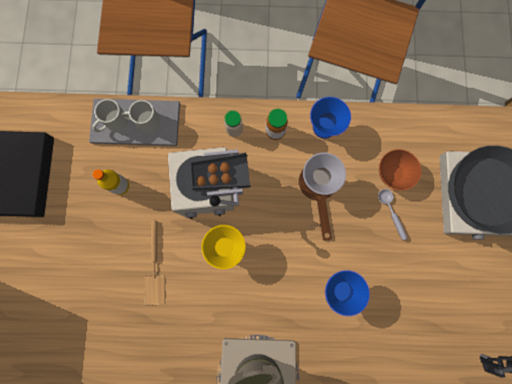

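The funnel jars in the top view are steel on the board (324,175), blue (330,117), blue (348,293) and yellow (223,247). I choose the steel one, because its board handle runs down to (327,238). The roaster is at about (205,180), with its spout towards the image right and its knob at (214,201). I'll check this in a close crop.

Run:
```python
import cv2
a=cv2.imread("pics/top0.png")[135:260,160:360]
cv2.imwrite("pics/crop1.png",cv2.resize(a,None,fx=4,fy=4,interpolation=cv2.INTER_CUBIC))
b=cv2.imread("pics/scene0.png")[140:290,180:350]
cv2.imwrite("pics/crop2.png",cv2.resize(b,None,fx=4,fy=4,interpolation=cv2.INTER_CUBIC))
```

```text
(no output)
```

View pics/crop1.png

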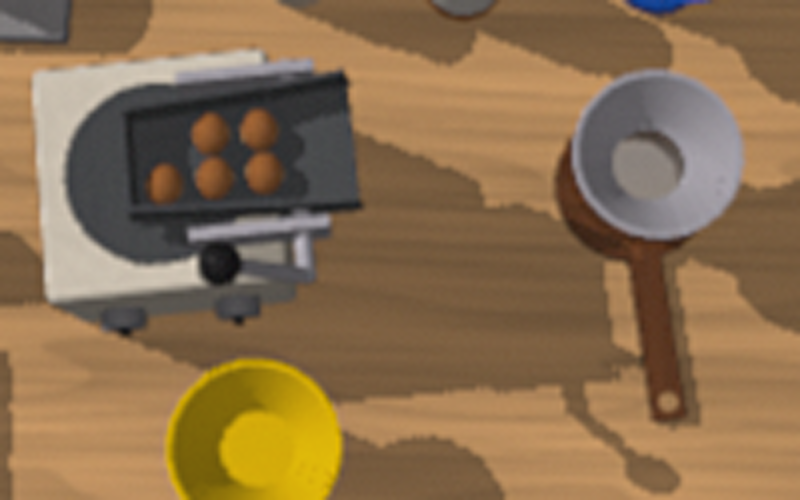

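View pics/crop2.png

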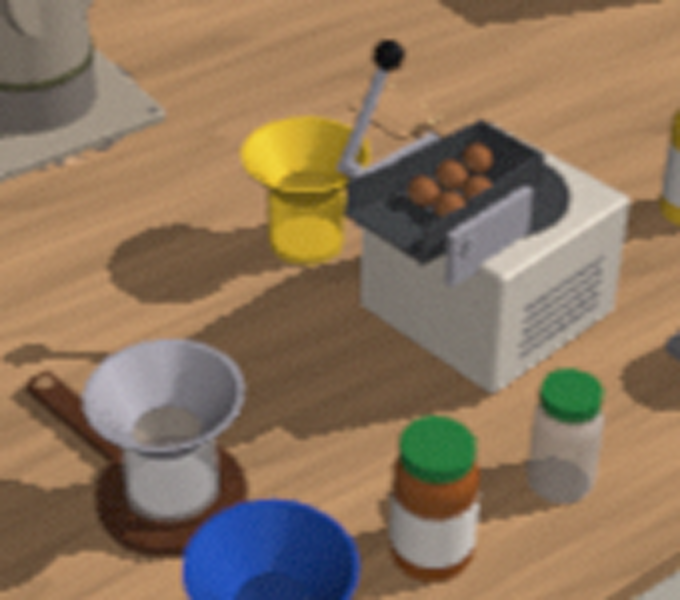

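The crop confirms the steel funnel on the board, centred at crop (658,155), with the handle end at (668,412). The knob is at (219,263) and the five nuts are in the pan. Next I fit the poses.

```bash
cat > h.py <<'E'
import numpy as np,cv2
C={n:dict(np.load(n+".npz")) for n in ("scene","top")}
def ray(n,p):
    c=C[n];R=cv2.Rodrigues(c["rvec"])[0];d=cv2.undistortPoints(np.array([[p]],float),c["K"],None)[0,0]
    return -R.T@c["tvec"].ravel(),R.T@np.r_[d,1]
def atz(n,p,z):
    o,d=ray(n,p);return (o+d*(z-o[2])/d[2])
def proj(n,P):
    c=C[n];return cv2.projectPoints(np.array(P,float).reshape(-1,3),c["rvec"],c["tvec"],c["K"],None)[0][:,0]
def c1(x,y):return (160+(x+.5)/4-.5,135+(y+.5)/4-.5)
def c2(x,y):return (180+(x+.5)/4-.5,140+(y+.5)/4-.5)
E
python3 - <<'E'
from h import *
from scipy.optimize import least_squares
L=[((-90,135,150),'top',c1(47,303)),((90,135,150),'top',c1(35,72)),((90,-45,150),'top',c1(262,52)),
((-94,-7.3,280.5),'top',c1(219,263)),((-94,-7.3,280.5),'scene',c2(388,55)),((-58,-80,200),'top',c1(328,222)),((58,-80,200),'top',c1(312,65)),
((90,-45,0),'scene',c2(495,388)),((90,-45,150),'scene',c2(495,268)),((90,135,150),'scene',c2(628,200))]
def T(p,q):
    c,s=np.cos(p[2]),np.sin(p[2]);q=np.array(q)/1000
    return [p[0]+c*q[0]-s*q[1],p[1]+s*q[0]+c*q[1],q[2]]
f=lambda p:np.array([proj(n,T(p,q))[0]-u for q,n,u in L]).ravel()
r=least_squares(f,[.5,.15,0],loss='soft_l1');p=r.x;print("roaster",p.round(4));print(f(p).reshape(-1,2).round(1).tolist())
print("drop",T(p,(0,-127,0)),"knob",T(p,(-94,-7.3,280.5)),"atz",atz('top',c1(219,263),.28),"hinge",T(p,(-94,-60,184)))
print("mouth top",atz('top',c1(658,155),.128),"scene",atz('scene',c2(165,394),.128))
print("handle end",atz('top',c1(668,421),.014),"hole",atz('top',c1(667,402),.014),"hmid",atz('top',c1(655,320),.014), "near",atz('top',c1(646,262),.014))
print("board disc left edge",atz('top',c1(558,180),.014))
for n,q in dict(yel=(223,247),blue1=(348,293),blue2=(330,117)).items(): print(n,atz('top',q,.114).round(3))
for n,q in dict(spa=(277,117),spb=(233,117)).items(): print(n,atz('top',q,.13).round(3))
E
```

```text
roaster [0.6023 0.1506 0.1334]
[[-0.6, 0.5], [-1.5, -0.4], [0.9, -1.2], [-0.1, 0.7], [-0.8, -0.6], [-0.0, -0.1], [0.1, -0.0], [-1.7, 3.2], [0.9, 2.1], [0.1, -1.7]]
drop [np.float64(0.6192132878070989), np.float64(0.024734451269782076), np.float64(0.0)] knob [np.float64(0.5101313637018089), np.float64(0.13087221002456148), np.float64(0.2805)] atz [0.51199678 0.13070623 0.28      ] hinge [np.float64(0.5171389462790793), np.float64(0.07864019123892832), np.float64(0.184)]
mouth top [ 0.62767787 -0.18477889  0.128     ] scene [ 0.63602171 -0.18496115  0.128     ]
handle end [ 0.43050698 -0.213729    0.014     ] hole [ 0.44597803 -0.21294166  0.014     ] hmid [ 0.51332669 -0.2031291   0.014     ] near [ 0.56171937 -0.19564872  0.014     ]
board disc left edge [ 0.62928105 -0.12145006  0.014     ]
yel [0.395 0.116 0.114]
blue1 [ 0.273 -0.257  0.114]
blue2 [ 0.816 -0.206  0.114]
spa [ 0.804 -0.036  0.13 ]
spb [0.8   0.102 0.13 ]
```

The board centre is at about (629,-185) mm with yaw 0.136, and the funnel mouth agrees. The drop point is (619,25) mm, so the shift is about (-10,+210). I'll grip the handle 142 mm from the centre, at (488,-204) mm, with a yaw change of -0.10.

Request:
{"fn": "step_arm", "kwargs": {
  "moves": [
    [0,15,18,0,0,0,-0.01],
    [0,45,53,0,0,0,-0.03],
    [0,77,91,0,0,0,-0.05],
    [0,109,129,0,0,0,-0.07],
    [0,141,167,0,0,0,-0.09],
    [0,173,205,0,0,0,-0.1],
    [0,205,243,0,0,0,-0.1],
    [0,237,281,0,0,0,-0.1],
    [0,269,319,0,0,0,-0.1],
    [0,300,355,0,0,0,-0.1]
  ]
}}

```text
clock: 1.1
position: [0.4482, -0.2504, 0.2313]
ee_rot: [0.998, 0.069, -0.0, 0.0]
ft_force: [0.1, -0.6, -0.2]
grip_width: 1.006
grasp_force: 0.0
```

Request:
{"fn": "step_arm", "kwargs": {
  "moves": [
    [0,20,25,0,0,0,0],
    [0,33,40,0,0,0,0],
    [0,41,48,0,0,0,0],
    [0,41,48,-30,0,0,0],
    [0,41,48,-70,0,0,0],
    [0,41,48,-110,0,0,0],
    [0,41,48,-140,0,0,0],
    [0,41,48,-150,0,0,0],
    [0,41,48,-150,0,0,0]
  ]
}}

```text
clock: 2.0
position: [0.4873, -0.2047, 0.0804]
ee_rot: [0.998, 0.068, -0.001, -0.001]
ft_force: [0.3, 0.7, 0.5]
grip_width: 1.001
grasp_force: 0.0
```

Run:
```python
from workcell import manip
import cv2,numpy as np
from scipy.spatial.transform import Rotation as R
o=manip.get_obs();c=manip.camera("wrist");im=c["image"]
M=np.array(c["mount"]);q=R.from_quat(o["ee_rot"]);print(o["clock"],o["position"],q.as_matrix().round(3).tolist())
for P in [(.488,-.204,.014),(.4305,-.2137,.014),(.5617,-.1956,.014)]:
    t=q.inv().apply(np.array(P)-o["position"]); k=M[:3,:3].T@(t-M[:3,3]); u=np.array(c["K"])@k; u=u[:2]/u[2]; print(u)
    cv2.drawMarker(im,tuple(int(v) for v in u),(0,255,0))
cv2.imwrite("pics/w1.png",im)
```

```text
2.0 [ 0.48732463 -0.20471008  0.08042573] [[0.991, 0.137, -0.002], [0.137, -0.991, 0.001], [-0.002, -0.001, -1.0]]
[257.32808061 207.56255083]
[259.27990813 267.90291053]
[259.68264991 114.37075993]
```

View pics/w1.png

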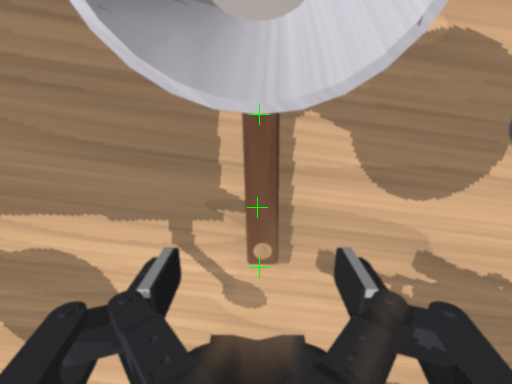

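The wrist view shows the handle midway between the fingers: its axis is at about u=261 against the predicted 258, and its end is at v=262 against 268. I'll lower and grip.

Request:
{"fn": "step_arm", "kwargs": {
  "moves": [
    [0,0,0,-25,0,0,0],
    [0,0,0,-50,0,0,0],
    [0,0,0,-68,0,0,0],
    [0,0,0,-76,0,0,0],
    [0.5,0,0,-76,0,0,0],
    [0.9,0,0,-76,0,0,0],
    [0.9,0,0,-76,0,0,0],
    [0.9,0,0,-76,0,0,0],
    [0.9,0,0,-76,0,0,0],
    [0.9,0,0,-76,0,0,0]
  ],
  "grip_force": 50
}}

```text
clock: 3.05
position: [0.489, -0.2052, 0.0067]
ee_rot: [0.998, 0.069, 0.001, 0.001]
ft_force: [-2.8, 0.3, 8.9]
grip_width: 0.312
grasp_force: 49.3
```

Request:
{"fn": "step_arm", "kwargs": {
  "moves": [
    [0.9,0,2,1,0,0,0],
    [0.9,0,6,1,0,0,0],
    [0.9,-1,12,1,0,0,0],
    [0.9,-1,20,1,0,0,0],
    [0.9,-2,30,1,0,0,0],
    [0.9,-2,40,1,0,0,0],
    [0.9,-3,50,1,0,0,0],
    [0.9,-3,60,1,0,0,0],
    [0.9,-4,70,1,0,0,0],
    [0.9,-4,80,1,0,0,0]
  ]
}}

```text
clock: 4.05
position: [0.4843, -0.1256, 0.0068]
ee_rot: [0.998, 0.068, 0.0, 0.001]
ft_force: [-0.2, -6.9, 0.9]
grip_width: 0.304
grasp_force: 50.2
```

Request:
{"fn": "step_arm", "kwargs": {
  "moves": [
    [0.9,-1,10,0,0,0,0],
    [0.9,-1,20,0,0,0,0],
    [0.9,-2,30,0,0,0,0],
    [0.9,-3,40,0,0,0,0],
    [0.9,-4,50,0,0,0,0],
    [0.9,-4,60,0,0,0,0],
    [0.9,-5,68,0,0,0,0],
    [0.9,-5,74,0,0,0,0],
    [0.9,-6,78,0,0,0,0],
    [0.9,-6,80,0,0,0,0]
  ]
}}

```text
clock: 5.05
position: [0.4784, -0.0454, 0.0068]
ee_rot: [0.998, 0.068, 0.0, 0.001]
ft_force: [-0.1, -7.0, 2.4]
grip_width: 0.308
grasp_force: 50.3
```

Run:
```python
from workcell import manip
import cv2
a=manip.camera("top")["image"];b=manip.camera("scene")["image"]
f=lambda i:cv2.resize(i,None,fx=4,fy=4,interpolation=cv2.INTER_CUBIC)
A=f(a[135:260,160:360]); B=cv2.resize(b[125:270,170:350],None,fx=3,fy=3,interpolation=cv2.INTER_CUBIC)
cv2.imwrite("pics/t2.png",A);cv2.imwrite("pics/s2.png",B);print(manip.get_obs()["position"])
```

```text
[ 0.47838045 -0.04522215  0.00674929]
```

View pics/t2.png

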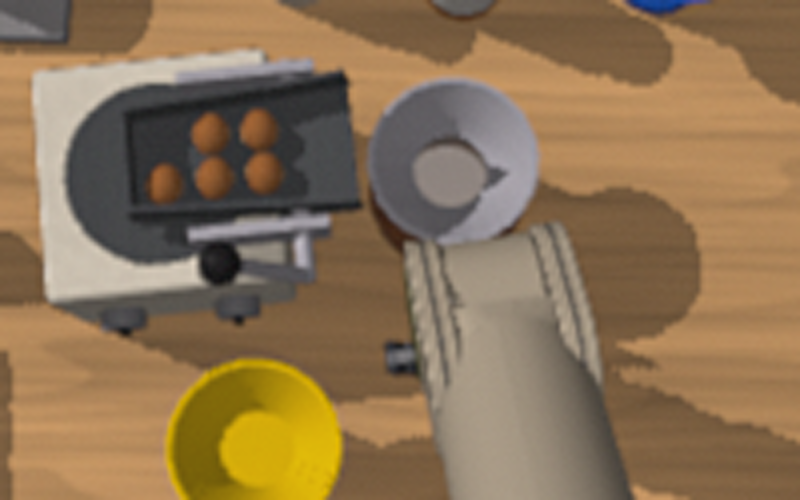

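Run:
```python
from h import *
print("mouth",atz('top',c1(454,163),.128))
for z in(.03,.08,.15,.25):print(z,atz('top',c1(388,357),z))
```

```text
mouth [ 0.61653552 -0.02839119  0.128     ]
0.03 [0.47459017 0.01736032 0.03      ]
0.08 [0.47045573 0.0175504  0.08      ]
0.15 [0.46466752 0.01781651 0.15      ]
0.25 [0.45639863 0.01819667 0.25      ]
```

View pics/s2.png

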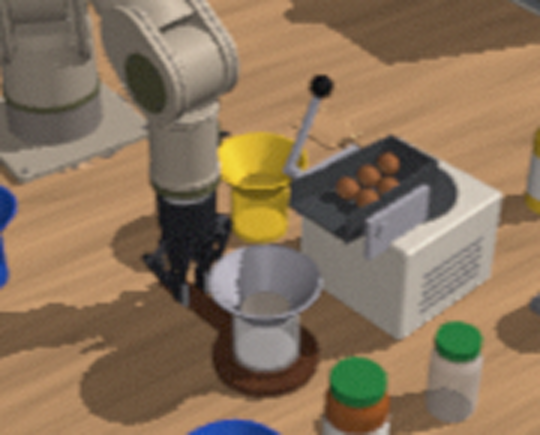

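The jar rode along upright: its mouth is at (617,-28) mm and the drop point at (619,25). That leaves 53 mm in y, and there is clearance to the yellow funnel.

Request:
{"fn": "step_arm", "kwargs": {
  "moves": [
    [0.9,0,2,0,0,0,0],
    [0.9,0,6,0,0,0,0],
    [0.9,0,13,0,0,0,0],
    [0.9,0,22,0,0,0,0],
    [0.9,0,31,0,0,0,0],
    [0.9,0,40,0,0,0,0],
    [0.9,0,47,0,0,0,0],
    [0.9,0,51,0,0,0,0],
    [0.9,0,53,0,0,0,0],
    [0.9,0,53,0,0,0,0]
  ]
}}

```text
clock: 6.15
position: [0.4784, 0.0076, 0.0067]
ee_rot: [0.998, 0.068, 0.0, 0.001]
ft_force: [-0.1, -4.5, 4.9]
grip_width: 0.308
grasp_force: 50.6
```

Run:
```python
from workcell import manip
import cv2
a=manip.camera("top")["image"];b=manip.camera("scene")["image"]
A=cv2.resize(a[135:260,160:360],(800,500),interpolation=cv2.INTER_CUBIC)
cv2.imwrite("pics/t3.png",A);print(manip.get_obs()["position"])
```

```text
[0.4784007  0.00764722 0.0067449 ]
```

View pics/t3.png

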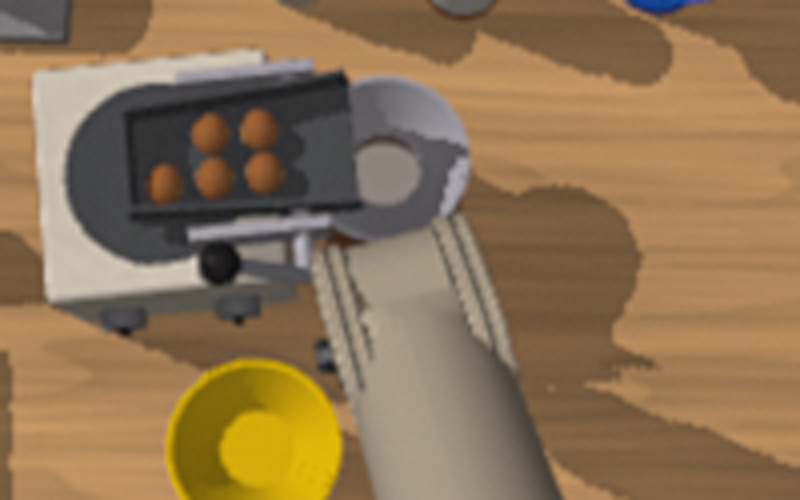

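Run:
```python
from h import *
print("mouth",atz('top',c1(385.5,161),.128)," drop pix crop",[(u*4-np.array([640,540])) for u in proj('top',[.6192,.0247,.128])], proj('top',[.6192,.0247,.128]))
```

```text
mouth [0.61646935 0.02412495 0.128     ]  drop pix crop [array([383.35754047, 155.99474426])] [[255.83938512 173.99868607]]
```

The mouth is at (616,24) mm, about 3 mm from the drop point. I'll release and back away, then straddle the ball with the fingers part open. They already close along the roaster's y.

Request:
{"fn": "step_arm", "kwargs": {
  "moves": [
    [0.35,0,0,0,0,0,0],
    [0.35,0,0,0,0,0,0],
    [0.35,0,0,0,0,0,0],
    [0.35,0,0,0,0,0,0],
    [0.35,0,0,10,0,0,0],
    [0.35,0,0,30,0,0,0],
    [0.35,0,-20,60,0,0,0],
    [0.35,0,-40,100,0,0,0],
    [0.35,0,-40,145,0,0,0],
    [0.35,0,-40,190,0,0,0]
  ]
}}

```text
clock: 7.25
position: [0.4778, -0.0317, 0.1988]
ee_rot: [0.998, 0.069, 0.0, -0.0]
ft_force: [0.5, -0.2, 0.2]
grip_width: 0.65
grasp_force: 0.0
```

Request:
{"fn": "step_arm", "kwargs": {
  "moves": [
    [0.4,0,0,45,0,0,0],
    [0.4,0,0,90,0,0,0],
    [0.4,0,0,130,0,0,0],
    [0.4,0,0,165,0,0,0],
    [0.4,0,0,180,0,0,0],
    [0.4,8,35,180,0,0,0],
    [0.4,16,75,180,0,0,0],
    [0.4,24,115,180,0,0,0],
    [0.4,32,150,180,0,0,0],
    [0.4,33,160,180,0,0,0]
  ]
}}

```text
clock: 8.25
position: [0.5104, 0.133, 0.3769]
ee_rot: [0.997, 0.072, 0.0, -0.001]
ft_force: [-0.3, -0.3, 0.5]
grip_width: 0.596
grasp_force: 0.0
```

Run:
```python
from workcell import manip
import cv2,numpy as np
from scipy.spatial.transform import Rotation as R
o=manip.get_obs();c=manip.camera("wrist");im=c["image"]
M=np.array(c["mount"]);q=R.from_quat(o["ee_rot"]);print(o["clock"],o["position"],o["ft_force"])
def pr(P):
    t=q.inv().apply(np.array(P)-o["position"]); k=M[:3,:3].T@(t-M[:3,3]); u=np.array(c["K"])@k; return u[:2]/u[2],k[2]
u,d=pr((.511,.131,.2805)); print(u,d,c["K"][0][0])
cv2.drawMarker(im,tuple(int(v) for v in u),(0,255,0))
s=manip.camera("scene")["image"][110:300,160:380]
cv2.imwrite("pics/w3.png",np.hstack([cv2.resize(im,(400,300)),cv2.resize(s,(400,300))]))
```

```text
8.25 [0.51041209 0.13303628 0.37685301] [-0.34135436 -0.32266532  0.51785907]
[260.28913678 196.49682651] 0.25242296617593496 269.8111284535841
```

View pics/w3.png

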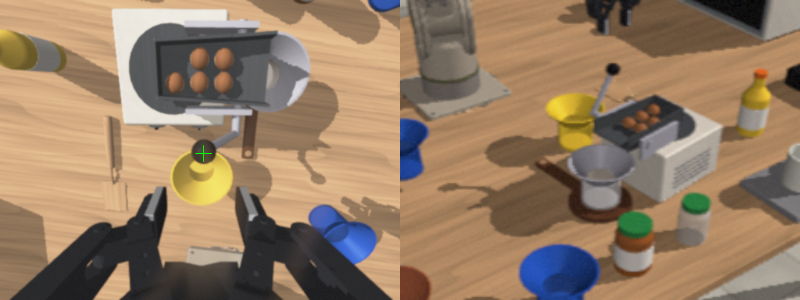

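The wrist view shows the ball exactly under the marker at (204,153), between the fingers, and the jar standing at the spout. I'll descend around the ball.

Request:
{"fn": "step_arm", "kwargs": {
  "moves": [
    [0.4,0,-1,-30,0,0,0],
    [0.4,0,-1,-60,0,0,0],
    [0.4,0,-1,-90,0,0,0],
    [0.4,0,-1,-110,0,0,0],
    [0.4,0,-1,-120,0,0,0],
    [0.4,0,-1,-120,0,0,0]
  ]
}}

```text
clock: 8.95
position: [0.5109, 0.1261, 0.2558]
ee_rot: [0.998, 0.068, -0.001, 0.0]
ft_force: [0.0, 0.3, 0.6]
grip_width: 0.6
grasp_force: 0.0
```

Request:
{"fn": "step_arm", "kwargs": {
  "moves": [
    [0.4,0,-3,0,0,0,0],
    [0.4,1,-6,0,0,0,0],
    [0.4,1,-9,0,0,0,0],
    [0.4,2,-12,0,0,0,0],
    [0.4,2,-15,0,0,0,0],
    [0.4,2,-18,0,0,0,0],
    [0.4,3,-21,0,0,0,0],
    [0.4,3,-24,0,0,0,0],
    [0.4,4,-27,0,0,0,0],
    [0.4,4,-30,0,0,0,0]
  ]
}}

```text
clock: 9.95
position: [0.516, 0.1011, 0.2587]
ee_rot: [0.997, 0.071, 0.002, -0.002]
ft_force: [-0.6, 11.1, 8.8]
grip_width: 0.6
grasp_force: 5.2
```

Request:
{"fn": "step_arm", "kwargs": {
  "moves": [
    [0.4,0,-3,0,0,0,0],
    [0.4,1,-6,0,0,0,0],
    [0.4,1,-9,0,0,0,0],
    [0.4,2,-12,0,0,0,0],
    [0.4,2,-15,0,0,0,0],
    [0.4,2,-18,0,0,0,0],
    [0.4,3,-21,0,0,0,0],
    [0.4,3,-24,0,0,0,0],
    [0.4,4,-27,0,0,0,0],
    [0.4,4,-30,0,0,0,0]
  ]
}}

```text
clock: 10.95
position: [0.5199, 0.0695, 0.2579]
ee_rot: [0.998, 0.07, 0.001, -0.001]
ft_force: [0.2, 6.1, 4.5]
grip_width: 0.604
grasp_force: 3.2
```

Request:
{"fn": "step_arm", "kwargs": {
  "moves": [
    [0.4,0,-3,0,0,0,0],
    [0.4,1,-6,0,0,0,0],
    [0.4,1,-9,0,0,0,0],
    [0.4,2,-12,0,0,0,0],
    [0.4,2,-15,0,0,0,0],
    [0.4,2,-18,0,0,0,0],
    [0.4,3,-21,0,0,0,0],
    [0.4,3,-24,0,0,0,0],
    [0.4,4,-27,0,0,0,0],
    [0.4,4,-30,0,0,0,0]
  ]
}}

```text
clock: 11.95
position: [0.5237, 0.039, 0.2571]
ee_rot: [0.998, 0.07, 0.001, -0.001]
ft_force: [3.2, 6.1, -2.2]
grip_width: 0.595
grasp_force: 2.9
```

Request:
{"fn": "step_arm", "kwargs": {
  "moves": [
    [0.4,0,-3,0,0,0,0],
    [0.4,1,-6,0,0,0,0],
    [0.4,1,-9,0,0,0,0],
    [0.4,2,-12,0,0,0,0],
    [0.4,2,-15,0,0,0,0],
    [0.4,2,-18,0,0,0,0],
    [0.4,3,-20,0,0,0,0],
    [0.4,3,-22,0,0,0,0],
    [0.4,3,-22,0,0,0,0]
  ]
}}

```text
clock: 12.85
position: [0.5262, 0.0173, 0.2567]
ee_rot: [0.998, 0.07, 0.0, -0.001]
ft_force: [-1.0, 6.3, -0.9]
grip_width: 0.6
grasp_force: 2.5
```

Run:
```python
from workcell import manip
import cv2,numpy as np
f=lambda i:cv2.resize(i,(400,300),interpolation=cv2.INTER_CUBIC)
t=manip.camera("top")["image"][120:255,160:340];s=manip.camera("scene")["image"][140:260,220:380]
cv2.imwrite("pics/p4.png",np.hstack([f(t),f(s)]))
```

```text
(no output)
```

View pics/p4.png

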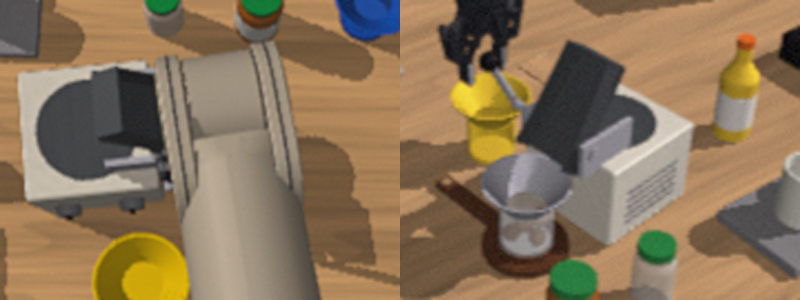

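The pan is tipped almost fully, at about 0.95 rad, and nuts are visible in the jar at about (525,232). I'll push slightly further, pause, then start the return.

Request:
{"fn": "step_arm", "kwargs": {
  "moves": [
    [0.4,0,-2,0,0,0,0],
    [0.4,1,-4,0,0,0,0],
    [0.4,1,-6,0,0,0,0],
    [0.4,1,-6,0,0,0,0],
    [0.4,1,-6,0,0,0,0],
    [0.4,1,-6,0,0,0,0],
    [0.4,1,-6,0,0,0,0]
  ]
}}

```text
clock: 13.65
position: [0.5265, 0.0159, 0.2566]
ee_rot: [0.997, 0.072, -0.0, -0.004]
ft_force: [-2.1, 20.1, -1.8]
grip_width: 0.601
grasp_force: 8.4
```

Run:
```python
from workcell import manip
import cv2,numpy as np
b=manip.camera("scene")["image"]; a=cv2.imread("pics/scene0.png")
np.save("tip.npy",b)
h=cv2.cvtColor(a,cv2.COLOR_BGR2HSV); print("nut colour at start",h[182:194,283:303].reshape(-1,3)[np.argsort(-h[182:194,283:303,1].ravel().astype(int))[:5]].tolist())
# jar body region & any nut-like blobs outside
def m(i):
    h=cv2.cvtColor(i,cv2.COLOR_BGR2HSV);return ((h[...,0]<14)&(h[...,1]>130)&(h[...,2]>50)&(h[...,2]<200)).astype(np.uint8)
for n,i in(("before",a),("now",b)):
    k,_,s,c=cv2.connectedComponentsWithStats(m(i)); print(n,[(c[j].round().astype(int).tolist(),int(s[j,4])) for j in range(1,k) if s[j,4]>6 and 130<c[j][1]<320 and 170<c[j][0]<400])
```

```text
nut colour at start [[12, 164, 107], [13, 163, 86], [13, 163, 94], [13, 163, 108], [12, 161, 108]]
before [([358, 157], 24), ([299, 179], 35), ([291, 186], 126), ([213, 260], 407), ([289, 263], 158), ([287, 282], 57)]
now [([358, 158], 23), ([260, 235], 430), ([289, 263], 158), ([287, 282], 59)]
```

The pan is at its stop (20 N) and no nuts are outside the jar. Now I pull the lever back.

Request:
{"fn": "step_arm", "kwargs": {
  "moves": [
    [0.4,-1,4,0,0,0,0],
    [0.4,-1,8,0,0,0,0],
    [0.4,-2,13,0,0,0,0],
    [0.4,-2,18,0,0,0,0],
    [0.4,-3,23,0,0,0,0],
    [0.4,-4,28,0,0,0,0],
    [0.4,-4,33,0,0,0,0],
    [0.4,-5,38,0,0,0,0],
    [0.4,-6,43,0,0,0,0],
    [0.4,-6,48,0,0,0,0]
  ]
}}

```text
clock: 14.7
position: [0.522, 0.0558, 0.2573]
ee_rot: [0.998, 0.068, 0.001, 0.001]
ft_force: [0.9, -5.8, 5.8]
grip_width: 0.6
grasp_force: 3.1
```

Request:
{"fn": "step_arm", "kwargs": {
  "moves": [
    [0.4,-1,5,0,0,0,0],
    [0.4,-1,10,0,0,0,0],
    [0.4,-2,15,0,0,0,0],
    [0.4,-3,20,0,0,0,0],
    [0.4,-3,25,0,0,0,0],
    [0.4,-4,30,0,0,0,0],
    [0.4,-5,35,0,0,0,0],
    [0.4,-5,40,0,0,0,0],
    [0.4,-6,45,0,0,0,0],
    [0.4,-7,50,0,0,0,0]
  ]
}}

```text
clock: 15.7
position: [0.5143, 0.1081, 0.2562]
ee_rot: [0.998, 0.069, 0.0, -0.0]
ft_force: [2.6, -3.5, 0.5]
grip_width: 0.602
grasp_force: 1.6
```

33 mm remain, by measurement.

Request:
{"fn": "step_arm", "kwargs": {
  "moves": [
    [0.4,-1,4,0,0,0,0],
    [0.4,-1,8,0,0,0,0],
    [0.4,-2,12,0,0,0,0],
    [0.4,-2,16,0,0,0,0],
    [0.4,-3,20,0,0,0,0],
    [0.4,-3,24,0,0,0,0],
    [0.4,-4,28,0,0,0,0],
    [0.4,-4,31,0,0,0,0],
    [0.4,-4,33,0,0,0,0],
    [0.4,-4,33,0,0,0,0]
  ]
}}

```text
clock: 16.7
position: [0.5103, 0.1391, 0.2563]
ee_rot: [0.998, 0.068, -0.0, 0.001]
ft_force: [-0.3, -9.6, 1.7]
grip_width: 0.597
grasp_force: 4.5
```

Request:
{"fn": "step_arm", "kwargs": {
  "moves": [
    [0.4,0,2,0,0,0,0],
    [0.4,0,4,0,0,0,0],
    [0.4,0,6,0,0,0,0],
    [0.4,0,6,0,0,0,0],
    [0.4,0,6,0,0,0,0]
  ]
}}

```text
clock: 17.2
position: [0.5105, 0.1401, 0.2559]
ee_rot: [0.998, 0.066, -0.001, 0.004]
ft_force: [-3.5, -26.2, 4.0]
grip_width: 0.6
grasp_force: 11.9
```

It is at the level stop (26 N). I'll centre around the ball, rise and retreat.

Request:
{"fn": "step_arm", "kwargs": {
  "moves": [
    [0.4,0,-8,0,0,0,0],
    [0.4,0,-15,0,0,0,0],
    [0.4,0,-15,0,0,0,0],
    [0.4,0,-15,15,0,0,0],
    [0.4,0,-15,45,0,0,0],
    [0.4,0,-15,85,0,0,0],
    [0.4,0,-15,125,0,0,0],
    [0.4,0,-15,150,0,0,0],
    [0.4,-20,-55,150,0,0,0],
    [0.4,-40,-95,150,0,0,0]
  ]
}}

```text
clock: 18.2
position: [0.4699, 0.0531, 0.4079]
ee_rot: [0.997, 0.071, 0.001, -0.001]
ft_force: [1.3, -2.3, 0.1]
grip_width: 0.6
grasp_force: 0.0
```

Request:
{"fn": "step_arm", "kwargs": {
  "moves": [
    [0.4,-10,-40,0,0,0,0],
    [0.4,-20,-80,0,0,0,0],
    [0.4,-30,-120,0,0,0,0],
    [0.4,-40,-160,0,0,0,0],
    [0.4,-50,-200,0,0,0,0],
    [0.4,-55,-240,0,0,0,0],
    [0.4,-60,-280,0,0,0,0],
    [0.4,-60,-300,0,0,0,0],
    [0.4,-60,-300,0,0,0,0]
  ]
}}

```text
clock: 19.1
position: [0.41, -0.2505, 0.4068]
ee_rot: [0.998, 0.067, 0.0, -0.0]
ft_force: [-0.4, 0.7, -0.2]
grip_width: 0.601
grasp_force: 0.0
```

Run:
```python
from workcell import manip
import cv2,numpy as np
o=manip.get_obs();print(o["clock"],o["position"])
t=manip.camera("top")["image"];s=manip.camera("scene")["image"];cv2.imwrite("pics/te.png",t);cv2.imwrite("pics/se.png",s)
def m(i):
    h=cv2.cvtColor(i,cv2.COLOR_BGR2HSV);return ((h[...,0]<14)&(h[...,1]>110)&(h[...,2]>40)).astype(np.uint8)
def blobs(i,b):
    k,_,st,c=cv2.connectedComponentsWithStats(m(i)); return [(c[j].round().astype(int).tolist(),int(st[j,4])) for j in range(1,k) if st[j,4]>6 and b[0]<c[j][0]<b[1] and b[2]<c[j][1]<b[3]]
for n,b,im in(("top",(150,360,100,330),t),("scene",(170,400,130,320),s)):
    a=cv2.imread(f"pics/{n}0.png"); print(n,"before",blobs(a,b),"\n after",blobs(im,b))
    d=(cv2.absdiff(a,im).max(2)>40).astype(np.uint8); k,_,st,c=cv2.connectedComponentsWithStats(d)
    print(" diff boxes",[st[j].tolist() for j in range(1,k) if st[j,4]>12])
a=cv2.imread("pics/top0.png")
def knob(i):
    r=i[192:212,200:228].max(2);y,x=np.where(r<45);return x.mean()+200,y.mean()+192,len(x)
print("knob",knob(a),knob(t))
print("pan nuts remaining (bgr mean)",a[165:190,192:232].mean((0,1)),t[165:190,192:232].mean((0,1)))
```

```text
19.1 [ 0.40996619 -0.25050912  0.40682607]
top before [([276, 128], 51), ([212, 174], 138), ([225, 172], 139), ([318, 206], 560), ([200, 181], 62)] 
 after [([270, 127], 24), ([284, 127], 18), ([255, 178], 113), ([258, 212], 420)]
 diff boxes [[299, 152, 82, 90, 3268], [242, 154, 36, 78, 953], [208, 163, 9, 10, 62], [220, 162, 8, 10, 59], [221, 173, 7, 10, 47], [209, 175, 9, 9, 51], [197, 176, 7, 9, 51], [280, 180, 20, 9, 68], [255, 187, 13, 4, 26], [352, 187, 160, 197, 14399], [311, 201, 6, 14, 56], [257, 233, 13, 10, 90], [356, 327, 19, 34, 107], [479, 354, 33, 24, 530], [350, 363, 9, 10, 43], [250, 375, 9, 9, 47], [266, 375, 6, 6, 20], [228, 377, 5, 7, 19], [235, 378, 9, 6, 28]]
scene before [([358, 156], 51), ([293, 185], 187), ([212, 260], 497), ([289, 263], 164), ([287, 282], 65)] 
 after [([358, 156], 51), ([261, 234], 552), ([289, 264], 166), ([287, 282], 68)]
 diff boxes [[87, 0, 50, 44, 748], [138, 0, 42, 31, 784], [123, 8, 5, 23, 59], [131, 8, 20, 25, 375], [118, 16, 4, 16, 43], [0, 25, 99, 167, 5845], [134, 26, 57, 68, 1131], [131, 54, 48, 91, 1820], [196, 106, 4, 6, 15], [184, 110, 12, 23, 117], [180, 129, 6, 6, 15], [190, 134, 4, 6, 17], [166, 139, 4, 5, 13], [192, 141, 5, 6, 13], [123, 163, 25, 3, 37], [291, 176, 12, 12, 78], [284, 184, 6, 6, 25], [99, 186, 20, 4, 49], [291, 188, 5, 5, 20], [0, 190, 86, 16, 369], [252, 202, 35, 40, 618], [231, 210, 55, 42, 459], [157, 225, 85, 64, 2720], [237, 247, 16, 8, 42], [0, 256, 39, 18, 305]]
knob (np.float64(214.8169014084507), np.float64(200.38028169014083), 71) (np.float64(214.79166666666666), np.float64(200.36111111111111), 72)
pan nuts remaining (bgr mean) [49.265 60.134 75.924] [61.079 59.585 59.199]
```

Run:
```python
from workcell import manip
from h import *
s=cv2.imread("pics/se.png")
for z in(.014,.02,.05,.088,.10,.128):print(z,proj('scene',[.617,.024,z])[0].round(1))
h=cv2.cvtColor(s,cv2.COLOR_BGR2HSV).astype(int)
print("\n".join("".join('#' if h[y,x,0]<16 and h[y,x,1]>95 else '+' if h[y,x,1]>50 and h[y,x,0]<20 else '.' for x in range(235,292))+f" {y}" for y in range(200,252)))
```

```text
0.014 [268.6 235. ]
0.02 [268.6 233.8]
0.05 [268.7 227.8]
0.088 [268.8 220. ]
0.1 [268.8 217.5]
0.128 [268.9 211.5]
###+##+####+...................+###+..................... 200
############...................++.+...................... 201
#########+##+............................................ 202
#############+........................................... 203
#+##++########+........+................................. 204
###############++........................................ 205
########+#########++..................................... 206
###################+..................................... 207
##################+...................................... 208
#################+....................................... 209
###############+#........................................ 210
##########+#####+........................................ 211
####+#######+###+........................................ 212
##############+#+........................................ 213
############+###+........................................ 214
#################.....................................
[... 1539 characters left out ...]
.+############ 240
#####+########+############++.............+############## 241
######+#########+#############+........++################ 242
##################################################+...+++ 243
#######+#############+##########################......... 244
##+#######+####################################.......... 245
##############################################........... 246
##+####+#####################################............ 247
#+###+##+###################################............. 248
##################++########################............. 249
#+#################+#+##+###################............. 250
###+#######+################################+............ 251
```

The pan is empty and level, the knob is back at its starting pixel, and nothing is caught in the funnel. The jar is upright and there are no stray nuts, so I'm handing in.

```bash
python3 -c "
from workcell import manip
print(manip.hand_in())"
```

```text
the job is handed in; nothing more can be done
None
```

I slid the board under the spout, tipped the pan empty into the jar, set it back level and handed the job in at about 19 s; the jar stands upright on its board, I saw no stray nuts and no bystander moved, though I did not count the five nuts one by one inside the jar.

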